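# Shift a gearbox selector through its lift gate

### The arm

A 6-joint arm with a two-finger parallel gripper is mounted at the origin on a cart in front of the work surface, level with it; the furniture and walls round the work are solid. World frame = base frame: x ahead of the robot, y to its left, z up, the work surface at z = 0. Lengths are in mm, angles in degrees, forces in N, time in s.
With the tool pointing down it reaches from about 350 to 1000 mm from the base axis. Payload 7.1 kg.
Tool frame: the origin (TCP) lies midway between the tips of the shut fingers; the grasp point (between the pads) lies 19 mm behind it; z points along the fingers, y is the line along which they close (so a half turn about z gives the same grasp; the last joint's range is limited). The gripper opens to 85 mm and grips with 20 to 120 N. Pads are 22 mm wide; open, the fingers measure 114 mm over their backs; the gripper's body (76 mm by 85 mm) begins 54 mm behind the grasp point. The pads swing forward as they close: fully open they stand 13 mm farther back than shut.
Start: joints at [-66.807, 24.242, 93.386, -0, 62.372, -1.089], TCP at [257.032, -569.684, 231.319] pointing down, gripper open.
Joint ranges: [-172.04, 172.04], [-51.8, 120.97], [4.93, 147.93], [-75.15, 255.16], [6.16, 154.13], [-145.62, 145.62]. Speed limits (degrees/s): [136.94, 136.94, 172.46, 180, 180, 180].

### API

Orientations are given as a 3x3 rotation matrix whose columns are the frame's x, y, z axes.
In Python, from rig import ctrl gives the robot as it stands. The module is installed in compiled form; this text tells all that it offers.
- The arm moves only by the shell command python3 -m handwheel 'ROWS'. ROWS is JSON, a list of rows, each a list of 7 numbers: the shift along the tool's x, y, z in mm, then the turn, a rotation vector about the tool's x, y, z in rad, then the closure, from -1 (fully open) to 1 (shut), so that 0 is half open. In form: [[tx, ty, tz, wx, wy, wz, hand], ...]. A call has 1 to 12 rows; each row shifts and turns the commanded pose from where the row before left it, along the tool's axes as they then stand; what a row does not reach is not made up. A row lasts 1/8 s, in which the tool goes at most 62.5 mm and 10.7 degrees, less where a joint would pass 70% of its speed; a pose out of reach is approached as far as the arm can. A call with a gripper value outside its range is refused whole. The fingers move at their own pace and stop on an object; the grip force is fixed at half the most. Time passes only in rows, so rows that do not move let the fingers close. It gives the time, the measured TCP pose, the force, the opening and the grip force at its end, in the units of the state.
- ctrl.read_state(): the state, without advancing time (a new reading comes with each control period).
- ctrl.get_image(name): name is "side" or "top" or "wrist"; returns a dict with "frame" (480x640x3 uint8, red, green, blue), "fov_y" (degrees; the focal length in pixels is half the picture's height over the tangent of half this angle, whatever the lens; pixels are square), "cx", "cy" (the principal point, pixels), "eye" and "rotation" of the camera in the world; the wrist camera has in their place "tool_from_camera" (4x4, takes a point from camera to tool coordinates, whose origin is the TCP and whose axes are the flange's). Camera axes: x right, y up, looking along -z (the intrinsics and any distortion apply to the point x, -y, -z); pixel columns grow to the right and rows downward; lengths in mm; the calibration is good to about 2 mm. A picture is of the moment at which its call begins: read the wrist's pose just before it. There is no depth.
- ctrl.hand_in(): hands the job in; it is judged then, once.
Trained networks look in the newest picture that a camera, given by its name, has taken for a name from the list of things; names that differ only in an ending like _2 or _b are one class to them, and where a whole thing is asked for, a point or a joint stands for the part that bears it (a point fixed in the world has none). Each returns a list of dicts, best first, with "conf" (0 to 1); they miss things now and then, are a little off and sometimes report something else, mostly with a low value. They report only what shows in the picture. A call takes as long as a camera call.
- ctrl.find_in(query, camera): "box" ([left, top, right, bottom] in pixels, round what is visible of it).
- ctrl.silhouettes(query, camera): "pixels" (480x640 bool, what is visible of it) and "box" ([left, top, right, bottom] in pixels, round what is visible of it).
- ctrl.mark_of(query, camera): "pixel" ([column, row] in pixels: a listed point, or the origin of a listed thing).
The state is a dict: "t": time; "joint_positions": joint angles; "qvel": joint speeds; "joint_efforts": joint torques, N m; "position": TCP position; "ee_rot": TCP orientation; "ft_force": force on the tool from outside, world axes, zero at the start; "wrist_torque": the same for the moment, N m; "finger_gap": finger opening in mm; "gripper_force": force on a finger pad.
Only numpy, scipy, OpenCV 4.12 (cv2) and the standard library are available. Lean on these libraries where they do the work, as an engineer would, in place of code of your own. Each camera call takes 0.05 s, during which the arm holds its last target. There are 200 camera calls.

### The job

Two small gearboxes stand on the bench, each with a lift-gate selector lever. On the gearbox whose lever carries the round upright grip, lift the lever out of the wide neutral notch in the middle of its gate, swing it over to the end notch on the side where the output shaft sticks out, let it down fully into that notch and let go. Leave the lever with the T-bar grip where it is.

Things in the scene. Friction and masses are not known exactly. Their poses are not given: they have to be found in the camera images.
- selector: gearbox, fixed: grey cast housing 118x128x74 mm on a steel plate 235x150. Origin on the bench under the lever's pivot; lever in neutral lies along -x; y points to the side where the output shaft (22 mm steel stub) sticks out. Lever: steel bar 12 wide, 10 high, centred 95 mm above the bench, where both its hinges lie: swing (vertical axis) and lift (level, crosswise). About 0.2 kg, no spring
- selector_grip (a point): centre of the lever's round upright black grip, 26 mm diameter, 50 mm high, 165 mm from the pivot axis; 130 mm above the bench (grip top 155 mm) when the lever is down in a notch. Raised by 22 mm the bar clears the gate's teeth; 30 mm is comfortable, 50 mm the limit. The grip leans inwards on lifting: at 30 mm rise 11 degrees, the point 10 mm nearer to the pivot. Let go, it falls
- selector_swing (a joint): lever's swing, rad: 0 along the gearbox's -x, positive towards the output shaft (+y). The bar lies in an upright steel gate, an arc of 110 mm radius about the pivot, 8 mm thick, teeth to 104 mm above the bench. Three notches: wide neutral in the middle (34 mm, swing -0.1 to 0.1) and one at each end (25 mm wide, centred at +0.5 and -0.5). It stays where it is swung (slight friction)
- other_grip (a point): point 130 mm above the bench, under the T-bar grip (black crossbar 18x76x18 mm, centred 140 mm above the bench) on the lever of the other gearbox, which is to be left alone. That gearbox is like the first, but its output shaft sticks out on its -y side

How it is judged (in metres and radians):
On the way:
1. the lever is lifted out of the neutral notch, clear of the teeth (z of selector_grip in the frame of selector above 0.148 m and value of joint selector_swing below 0.4 rad).
At the end, for the whole second after the job is handed in: the lever with the round grip lies still and fully down in the end notch on the output shaft's side (swing 0.42 to 0.58 rad, grip point less than 136 mm above the bench), let go; the T-bar lever has not been moved by more than 20 mm (value of joint selector_swing between 0.42 and 0.58 rad and z of selector_grip in the frame of selector below 0.136 m and velocity of joint selector_swing between -0.05 and 0.05 rad/s); the robot touches nothing.
It fails at once if the other gearbox's T-bar lever is moved by more than 20 mm (distance of other_grip from where it was at the start of the episode above 0.02 m).
It also fails if it takes over 32 s, if anything falls off the work surface, if the arm or the gripper's body presses on something with over 40 N, if the wrist force passes 120 N, or if a joint passes its speed limit or range.

## Working session

There is one attempt and no reset: what is moved stays moved. The work goes in short steps, Python scripts to look and compute and a shell command to move; the robot and the scene stay as the last step left them, time stands still between calls to the robot, and variables do not carry over. Pictures are saved under pics/ and viewed, at most 10 in all, crops included, and the job is handed in when it is done.

```bash
mkdir -p pics
cat > h.py <<'E'
import numpy as np, cv2
from rig import ctrl
def cam(n):
    s=ctrl.read_state(); im=ctrl.get_image(n); f=240/np.tan(np.radians(im['fov_y']/2))
    if n=='wrist':
        T=np.array(im['tool_from_camera']); R=np.array(s['ee_rot']); im['eye']=np.array(s['position'])+R@T[:3,3]; im['rotation']=R@T[:3,:3]
    im['f']=f; return im
def ray(im,p):
    d=np.array([(p[0]-im['cx'])/im['f'],-(p[1]-im['cy'])/im['f'],-1.]); return np.array(im['eye']),np.array(im['rotation'])@d
def atz(im,p,z):
    e,d=ray(im,p); return e+d*(z-e[2])/d[2]
def tri(rs):
    A=0;b=0
    for e,d in rs:
        d=d/np.linalg.norm(d);P=np.eye(3)-np.outer(d,d);A=A+P;b=b+P@e
    x=np.linalg.solve(A,b); return x,[np.linalg.norm(np.cross(x-e,d/np.linalg.norm(d))) for e,d in rs]
def save(im,n): cv2.imwrite('pics/'+n,im['frame'][:,:,::-1])
E
python3 - <<'E'
from h import *
for n in ['top','side']:
    im=cam(n); save(im,n+'.png'); print(n,{k:v for k,v in im.items() if k!='frame'})
    for q in ['selector_grip','other_grip','selector']:
        for m in ctrl.mark_of(q,n)[:3]: print(q,m,atz(im,m['pixel'],0 if q=='selector' else 130).round(0))
E
```

```text
top {'fov_y': 57.73385120367469, 'cx': 324.1394356680887, 'cy': 240.22605427776497, 'eye': array([403.0745323 , -96.02266383, 934.67965008]), 'rotation': array([[-0.00409841,  0.98230405, -0.18724837],
       [-0.9993235 , -0.01086687, -0.0351348 ],
       [-0.03654786,  0.1869777 ,  0.98168406]]), 'f': np.float64(435.3530402400812)}
selector_grip {'pixel': [191.9, 275.5], 'conf': 0.61} [492. 181. 130.]
other_grip {'pixel': [417.7, 287.1], 'conf': 0.57} [ 467. -238.  130.]
selector {'pixel': [214.3, 206.6], 'conf': 0.75} [661. 183.   0.]
side {'fov_y': 43.77894656811996, 'cx': 320.5147250611895, 'cy': 235.24274568151313, 'eye': array([133.50517188, 783.28995582, 822.28450979]), 'rotation': array([[-0.90129627,  0.23607492, -0.36322674],
       [-0.43267401, -0.5319955 ,  0.72785575],
       [-0.0214065 ,  0.81317244,  0.58162904]]), 'f': np.float64(597.3358493165852)}
selector_grip {'pixel': [291.4, 334.5], 'conf': 0.95} [489. 185. 130.]
other_grip {'pixel': [397.2, 208.6], 'conf': 0.65} [ 459. -236.  130.]
selector {'pixel': [211.6, 359.9], 'conf': 0.63} [660. 191.   0.]
```

View pics/top.png

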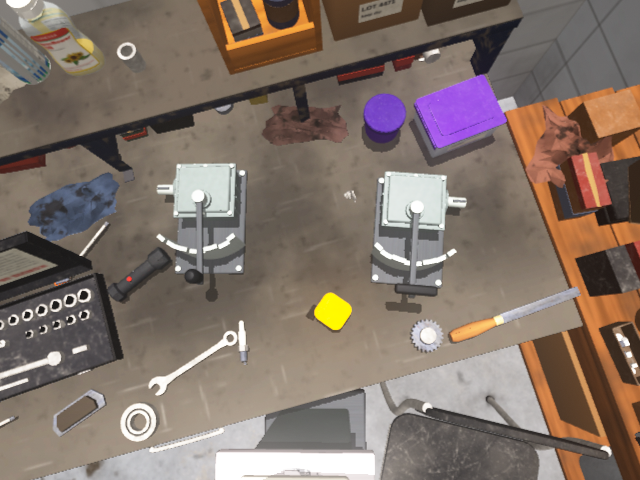

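View pics/side.png

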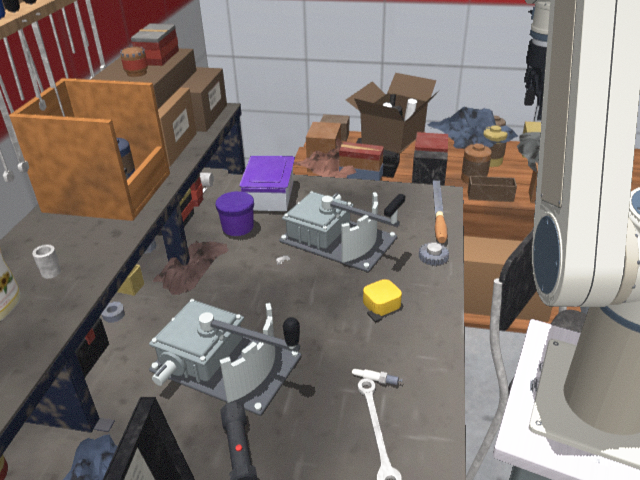

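The round grip is on the left gearbox (grip at about (193,275) in top), and its output shaft points left in the picture, world +y. The T-bar is on the right at (417,288). Next I work out the yaw and pivot, and the tool move.

Run:
```python
from h import *
im=cam('top')
for p,z in [((199,197),107),((242,173),10),((239,267),10),((177,165),76),((237,165),76),((235,217),76),((160,190),50)]: print(p,atz(im,p,z).round(0))
si=cam('side')
print('pivot side',atz(si,(206,320),107).round(0))
m=[ctrl.mark_of('selector_grip',n)[0]['pixel'] for n in('top','side')]
print(tri([ray(im,m[0]),ray(si,m[1])]))
m=[ctrl.mark_of('selector',n)[0]['pixel'] for n in('top','side')]
print(tri([ray(im,m[0]),ray(si,m[1])]))
s=ctrl.read_state();R=np.array(s['ee_rot']);print(R.round(3),s['t'])
print('shift to over grip',(R.T@(np.array([490,183,231])-s['position'])).round(0))
```

```text
(199, 197) [652. 183. 107.]
(242, 173) [735. 121.  10.]
(239, 267) [523. 121.  10.]
(177, 165) [731. 244.  76.]
(237, 165) [729. 117.  76.]
(235, 217) [617. 117.  76.]
(160, 190) [686. 288.  50.]
pivot side [652. 195. 107.]
(array([495.94302079, 179.22072995, 125.9472675 ]), [np.float64(2.0414706311989432), np.float64(2.041470631198961)])
(array([652.64308837, 189.51889439,   1.21520128]), [np.float64(0.5285404087656342), np.float64(0.5285404087657155)])
[[ 0.912  0.411 -0.   ]
 [ 0.411 -0.912 -0.   ]
 [-0.     0.    -1.   ]] 0.7
shift to over grip [ 522. -590.    0.]
```

```bash
R='[37,-42,0,0,0,0,-1]'; python3 -m handwheel '[[37,-42,0,0,0,0,-1],[37,-42,0,0,0,0,-1],[37,-42,0,0,0,0,-1],[37,-42,0,0,0,0,-1],[37,-42,0,0,0,0,-1],[37,-42,0,0,0,0,-1],[37,-42,0,0,0,0,-1],[37,-42,0,0,0,0,-1],[37,-42,0,0,0,0,-1],[37,-42,0,0,0,0,-1],[37,-42,0,0,0,0,-1],[37,-42,0,0,0,0,-1]]'
python3 -m handwheel '[[39,-43,0,0,0,0,-1],[39,-43,0,0,0,0,-1],[0,0,0,0,0,-0.18,-1],[0,0,0,0,0,-0.18,-1],[0,0,0,0,0,-0.18,-1],[0,0,0,0,0,-0.18,-1],[0,0,0,0,0,-0.18,-1],[0,0,0,0,0,-0.18,-1],[0,0,0,0,0,-0.18,-1],[0,0,0,0,0,-0.18,-1],[0,0,0,0,0,-0.18,-1],[0,0,0,0,0,-0.18,-1]]'
python3 -m handwheel '[[0,0,0,0,0,-0.18,-1],[0,0,0,0,0,-0.18,-1],[0,0,0,0,0,-0.18,-1],[0,0,0,0,0,-0.18,-1],[0,0,0,0,0,-0.18,-1],[0,0,0,0,0,0,-1]]'
python3 - <<'E'
from h import *
w=cam('wrist');save(w,'w1.png')
for q in ['selector_grip','selector']:
    for m in ctrl.mark_of(q,'wrist')[:2]: print(q,m,atz(w,m['pixel'],0 if q=='selector' else 130).round(1))
s=ctrl.read_state();print(np.round(s['position'],1),np.round(s['ee_rot'],3).tolist(),np.round(s['joint_positions']),s['t'])
E
```

```text
t: 2.2
position: [455.0, 74.3, 231.7]
ee_rot: [[0.911, 0.411, 0.001], [0.411, -0.911, 0.0], [0.001, 0.0, -1.0]]
ft_force: [1.2, -0.2, -0.6]
finger_gap: 85.4
gripper_force: 0.0
t: 3.7
position: [490.3, 182.8, 231.4]
ee_rot: [[-0.612, 0.791, 0.0], [0.791, 0.612, 0.0], [-0.0, 0.0, -1.0]]
ft_force: [-0.1, 0.3, -0.4]
finger_gap: 85.3
gripper_force: 0.0
t: 4.45
position: [490.3, 182.8, 231.4]
ee_rot: [[-1.0, 0.019, 0.0], [0.019, 1.0, 0.0], [-0.0, 0.0, -1.0]]
ft_force: [-1.2, 0.7, -0.1]
finger_gap: 85.4
gripper_force: 0.0
selector_grip {'pixel': [320.3, 246.6], 'conf': 0.87} [493.5 176.9 130. ]
[490.2 182.8 231.4] [[-1.0, 0.021, 0.0], [0.021, 1.0, 0.0], [-0.0, 0.0, -1.0]] [ 19.  16. 106.   0.  58. -70.] 4.6
```

View pics/w1.png

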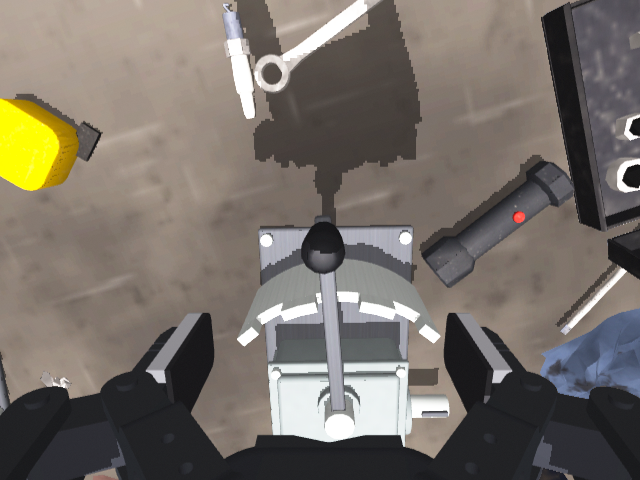

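The wrist view shows the grip at (322,247), pivot cap at (340,425) and the shaft on the right. The right end notch sits between teeth at about (417,316) and (424,328).

Run:
```python
from h import *
w=cam('wrist')
for p,z in [((340,425),112),((266,240),10),((405,238),10),((275,374),76),((403,372),76),((321,232),155),((239,343),104),((437,338),104),((418,317),104),((423,326),104),((338,297),104),((320,297),104)]: print(p,atz(w,p,z).round(1))
```

```text
(340, 425) [650.2 188.1 112. ]
(266, 240) [523.6 121.7  10. ]
(405, 238) [524.5 254.9  10. ]
(275, 374) [626.7 132.5  76. ]
(403, 372) [627.1 244.6  76. ]
(321, 232) [476.8 178.2 155. ]
(239, 343) [578.5 111.2 104. ]
(437, 338) [577.4 264.  104. ]
(418, 317) [559.1 248.6 104. ]
(423, 326) [566.8 252.7 104. ]
(338, 297) [541.3 188.3 104. ]
(320, 297) [541.  174.9 104. ]
```

```bash
python3 -m handwheel '[[0,-5,30,0,0,0,-1],[0,0,30,0,0,0,-1],[0,0,30,0,0,0,-1],[0,0,29,0,0,0,-1],[0,0,0,0,0,0,0.2],[0,0,0,0,0,0,1],[0,0,0,0,0,0,1],[0,0,0,0,0,0,1],[0,0,0,0,0,0,1]]'
```

```text
t: 5.78
position: [490.8, 178.0, 113.1]
ee_rot: [[-1.0, 0.018, 0.002], [0.018, 1.0, 0.001], [-0.002, 0.001, -1.0]]
ft_force: [0.4, 0.1, 2.2]
finger_gap: 24.7
gripper_force: 58.7
```

```bash
python3 -m handwheel '[[-1,0,-8,0,0.048,0,1],[-1.1,0,-8,0,0.048,0,1],[-1,0,-8,0,0.048,0,1],[-1,0,-8.2,0,0.048,0,1],[0,0,0,0,0,0,1],[0,0,0,0,0,0,1]]'
python3 - <<'E'
from h import *
for n in ['side']:
    w=cam(n);save(w,n+'2.png')
    print(ctrl.mark_of('selector_grip',n))
# swing path: rotate TCP about pivot
s=ctrl.read_state();p=np.array(s['position']);R=np.array(s['ee_rot'])
c=np.array([653,188]);v=p[:2]-c;a=np.arctan2(v[1],-v[0]);r=np.hypot(*v);print('swing',a,'r',r)
from scipy.spatial.transform import Rotation as Ro
N=6;da=(0.5-a)/N
for i in range(N):
    b=a+da*(i+1); q=np.array([c[0]-r*np.cos(b),c[1]+r*np.sin(b),p[2]])
    print((R.T@(q-p)).round(1),(R.T@[0,0,-da]).round(3)); p=q;R=Ro.from_rotvec([0,0,-da]).as_matrix()@R
E
```

```text
t: 6.52
position: [497.1, 177.7, 143.9]
ee_rot: [[-0.982, 0.018, -0.188], [0.017, 1.0, 0.004], [0.188, 0.0, -0.982]]
ft_force: [3.6, 0.4, -1.6]
finger_gap: 24.5
gripper_force: 58.9
[{'pixel': [286.6, 320.3], 'conf': 0.7}]
swing -0.06549774332815812 r 156.2825196099244
[ 0.5 14.7  0.1] [-0.018 -0.     0.093]
[ 0.5 14.7  0.1] [-0.018 -0.     0.093]
[ 0.5 14.7  0.1] [-0.018 -0.     0.093]
[ 0.5 14.7  0.1] [-0.018 -0.     0.093]
[ 0.5 14.7  0.1] [-0.018 -0.     0.093]
[ 0.5 14.7  0.1] [-0.018 -0.     0.093]
```

View pics/side2.png

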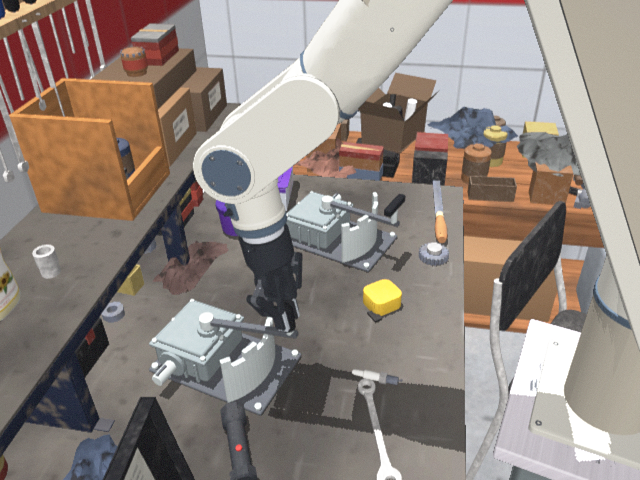

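The lever is up out of the notch, gripped at about (288,320). The T-bar is untouched. Next, swing it over.

```bash
python3 -m handwheel '[[0.5,14.7,0.1,-0.018,0,0.093,1],[0.5,14.7,0.1,-0.018,0,0.093,1],[0.5,14.7,0.1,-0.018,0,0.093,1],[0.5,14.7,0.1,-0.018,0,0.093,1],[0.5,14.7,0.1,-0.018,0,0.093,1],[0.5,14.7,0.1,-0.018,0,0.093,1],[0,0,0,0,0,0,1],[0,0,0,0,0,0,1]]'
python3 - <<'E'
from h import *
w=cam('wrist');save(w,'w3.png');w=cam('top');cv2.imwrite('pics/t3.png',cv2.resize(w['frame'][140:300,120:280,::-1],(600,600)))
p=np.array(ctrl.read_state()['position']);v=p[:2]-[653,188];print(np.arctan2(v[1],-v[0]),np.hypot(*v))
E
```

```text
t: 7.62
position: [515.3, 263.1, 144.2]
ee_rot: [[-0.819, 0.552, -0.159], [0.542, 0.834, 0.105], [0.191, 0.0, -0.982]]
ft_force: [0.2, 6.1, 1.6]
finger_gap: 25.0
gripper_force: 59.1
0.49890374519075653 156.80777996979933
```

View pics/w3.png

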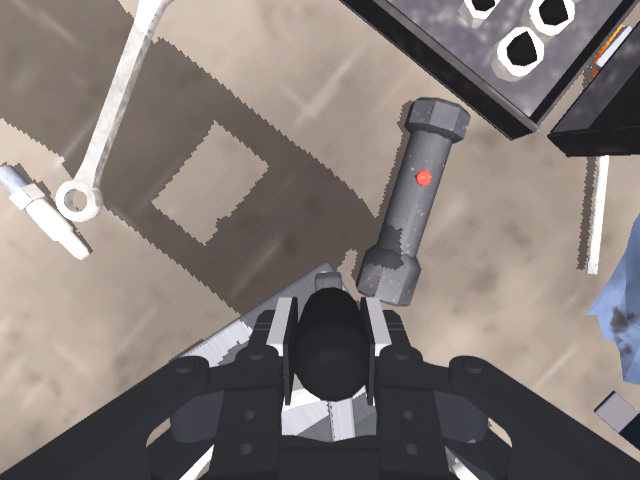

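The grip at (333,345) is held squarely between the pads at a swing of 0.50. Next, lower it.

```bash
python3 -m handwheel '[[1,0,8,0,-0.048,0,1],[1,0,8,0,-0.048,0,1],[1,0,8,0,-0.048,0,1],[0,0,0,0,0,0,1]]'; python3 -m handwheel '[[1,0,7,0,-0.048,0,1],[0,0,0,0,0,0,1],[0,0,0,0,0,0,1]]'
python3 - <<'E'
from h import *
p=np.array(ctrl.read_state()['position']);v=p[:2]-[653,188];print(np.arctan2(v[1],-v[0]),np.hypot(*v))
E
```

```text
t: 8.22
position: [510.7, 266.1, 120.6]
ee_rot: [[-0.834, 0.551, -0.037], [0.551, 0.834, 0.025], [0.045, 0.001, -0.999]]
ft_force: [5.0, 1.9, -2.4]
finger_gap: 24.5
gripper_force: 59.2
t: 8.6
position: [510.2, 266.7, 114.1]
ee_rot: [[-0.834, 0.552, 0.002], [0.552, 0.834, -0.0], [-0.002, 0.001, -1.0]]
ft_force: [5.2, 1.5, -1.9]
finger_gap: 24.8
gripper_force: 59.2
0.5036300611360512 163.01814911072262
```

```bash
python3 -m handwheel '[[0,0,0,0,0,0,-0.3],[0,0,0,0,0,0,-1],[0,0,0,0,0,0,-1],[0,0,0,0,0,0,-1],[0,0,-15,0,0,0,-1],[0,0,-40,0,0,0,-1],[0,0,-50,0,0,0,-1],[0,0,-50,0,0,0,-1],[0,0,0,0,0,0,-1],[0,0,0,0,0,0,-1]]'
python3 - <<'E'
from h import *
w=cam('wrist');save(w,'w4.png');W=cam('side');save(W,'s4.png')
a=ctrl.mark_of('selector_grip','wrist');b=ctrl.mark_of('selector_grip','side');print(a,b)
if a and b: 
    x,e=tri([ray(w,a[0]['pixel']),ray(W,b[0]['pixel'])]);v=x[:2]-[653,188];print(x,e,np.arctan2(v[1],-v[0]),np.hypot(*v))
E
```

```text
t: 9.85
position: [508.8, 266.9, 269.3]
ee_rot: [[-0.833, 0.553, 0.0], [0.553, 0.833, -0.0], [-0.0, 0.0, -1.0]]
ft_force: [-0.9, -0.7, -0.3]
finger_gap: 85.5
gripper_force: 0.0
[{'pixel': [326.0, 230.8], 'conf': 0.97}] [{'pixel': [254.7, 366.5], 'conf': 0.78}]
[512.77030452 262.4950347  121.67796589] [np.float64(0.3417106005452598), np.float64(0.34171060054525426)] 0.4883228778534937 158.78878325965474
```

View pics/w4.png

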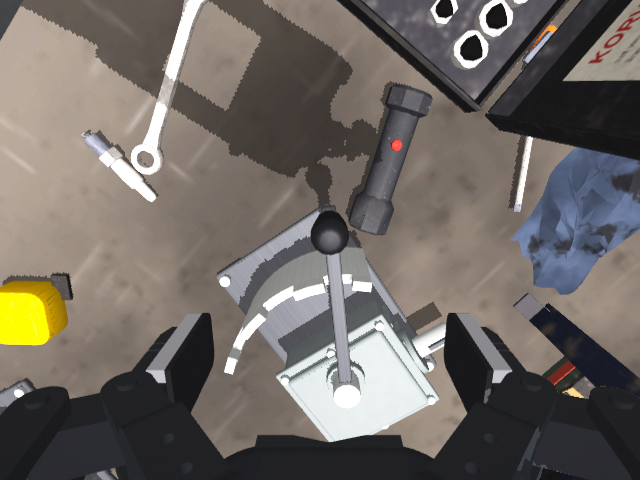

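View pics/s4.png

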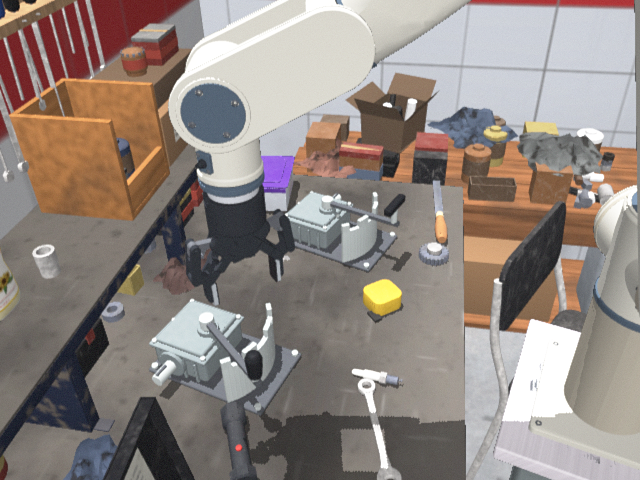

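The bar lies between the teeth at about (343,290) in the wrist view, with the grip at (328,232). That is the shaft-side end notch, at a swing of about 0.49 and fully down. The gripper is clear and the T-bar lever has not moved.

```bash
python3 -c "from rig import ctrl; print(ctrl.hand_in())"
```

```text
the job is handed in; nothing more can be done
None
```

The round-grip lever now lies fully down in the end notch on the output shaft's side (swing about 0.49 rad by camera), let go; the T-bar lever was not touched, and the job was handed in at about 10 s, with no verdict returned.

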